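Lay out the painted turned-wood set on the drying board

ROBOT

A 6-joint arm with a two-finger parallel gripper is mounted at the origin on the work surface. World frame = base frame: x ahead of the robot, y to its left, z up, the work surface at z = 0. Lengths are in m, angles in rad, forces in N, time in s.
With the tool pointing down it reaches from about 0.225 to 0.725 m from the base axis. Payload 3.1 kg.
Tool frame: the origin (TCP) lies at the very end of the fingers, on their centre line; the grasp point (between the pads) lies 19 mm behind it; z points along the fingers, y is the line along which they close (so a half turn about z gives the same grasp; the last joint's range is limited). The gripper opens to 85 mm and grips with 20 to 120 N. Pads are 22 mm wide; open, the fingers measure 114 mm over their backs; the gripper's body (76 mm by 85 mm) begins 54 mm behind the grasp point. The pads swing forward as they close: fully open they stand 13 mm farther back than shut.
Start: joints at [1.034, 0.048, 0.099, 1.622, 0, 1.443], TCP at [0.209, 0.482, 0.231] pointing down, gripper open.
Joint ranges: [-2.91, 2.91], [-0.99, 1.94], [-1.21, 1.42], [-2.12, 2.29], [-1.49, 1.47], [-3.14, 3.14]. Speed limits (rad/s): [2.79, 2.79, 3.14, 3.14, 3.14, 3.14].

INTERFACE

Orientations are given as a unit quaternion [x, y, z, w].
In Python, from cell import state, get_image, camera_model, hand_in, outline_of, spot_point gives the robot as it stands. The module is installed in compiled form; this text tells all that it offers.
- The arm moves only by the shell command python3 -m jog 'ROWS' [FORCE]. ROWS is JSON, a list of rows, each an object with "slide": the shift along the world's x, y, z in m, a list of three; "rotation": the turn, a rotation vector about the world's x, y, z in rad, a list of three; "claw": the opening, from 0 (shut) to 1 (fully open). In form: [{"slide": [dx, dy, dz], "rotation": [wx, wy, wz], "claw": claw}, ...]. A call has 1 to 8 rows; each row shifts and turns the commanded pose from where the row before left it; what a row does not reach is not made up. A row lasts 1/8 s, in which the tool goes at most 62.5 mm and 10.7 degrees, less where a joint would pass 70% of its speed; a pose out of reach is approached as far as the arm can. A call with a gripper value outside its range is refused whole. The fingers move at their own pace and stop on an object; FORCE is the grip in N (left out, the last holds). Time passes only in rows, so rows that do not move let the fingers close. It gives the time, the measured TCP pose, the force, the opening and the grip force at its end, in the units of the state.
- state(): the state, without advancing time (a new reading comes with each control period).
- get_image(name): name is "side" or "top" or "wrist"; returns the picture (400x640x3 uint8, blue, green, red); there is no depth.
- camera_model(name): a dict with "mtx" (3x3 intrinsics, pixels), "R" (3x3) and "t" (3): a world point X has camera coordinates R X + t. Camera axes: x right, y down, z forward; pixel columns grow to the right and rows downward; lengths in m; the calibration is good to about 2 mm. A picture is of the moment at which its call begins: read the wrist's pose just before it. camera_model takes no time and is no camera call; for the wrist camera it gives the pose at the moment of the call.
- hand_in(): hands the job in; it is judged then, once.
Trained networks look in the newest picture that a camera, given by its name, has taken for a name from the list of things; names that differ only in an ending like _2 or _b are one class to them, and where a whole thing is asked for, a point or a joint stands for the part that bears it (a point fixed in the world has none). Each returns a list of dicts, best first, with "score" (0 to 1); they miss things now and then, are a little off and sometimes report something else, mostly with a low value. They report only what shows in the picture. A call takes as long as a camera call.
- outline_of(name, camera): "region" (400x640 bool, what is visible of it).
- spot_point(name, camera): "centre" ([x, y, z] in m, in the coordinates of the camera as it stood for that picture, good to about 4 mm: a listed point, or the origin of a listed thing).
The state is a dict: "time_s": time; "joint_pos": joint angles; "dq": joint speeds; "joint_efforts": joint torques, N m; "ee_pos": TCP position; "orientation": TCP orientation; "contact_force": force on the tool from outside, world axes, zero at the start; "torque": the same for the moment, N m; "finger_gap": opening from 0.0 (shut) to 1.0 (fully open); "gripper_force": force on a finger pad.
Only numpy, scipy, OpenCV 4.12 (cv2) and the standard library are available. Lean on these libraries where they do the work, as an engineer would, in place of code of your own. Each camera call takes 0.05 s, during which the arm holds its last target. There are 200 camera calls.

TASK

Lay out the freshly painted wooden set on the plywood drying board, every piece upright and centred on its white spot: the black drum between the two paint jars, the turquoise dome in front of (on the robot's side of) the blue jar, the yellow cap in front of the yellow jar, and the small black thimble between the dome and the cap. Stand the red finial in the middle of the drum's top. Leave the unpainted dome where it is, and let go of everything.

Things in the scene. Friction and masses are not known exactly. Their poses are not given: they have to be found in the camera images.
- board: Plywood drying board, 220 (x) by 360 (y) by 8 mm thick, lying on the table, fixed, turned up to 15 degrees. Origin at the centre of its underside, x away from the robot, y left, z up. Four flat white round spots, 62 mm across, on its top: one between the jars at x +55, y 0 mm and a front row of three at x -50 mm, y +120, 0 and -120 mm. The two paint jars stand at x +55, y +120 and -120 mm.
- yellow_jar: Yellow paint jar with a paper label and a red lid with a yellow dab on top, 68 mm across, 73 mm high, standing at a rear corner of the board. The spot in front of it is 105 mm away along its -x. Fixed. Origin at the centre of its underside on the board; its axes are parallel to the board's, x away from the robot, y left. Which of the two jars stands on the left changes.
- blue_jar: Turquoise-blue paint jar with a paper label and a red lid with a turquoise dab on top, 68 mm across, 73 mm high, standing at the other rear corner of the board. The spot in front of it is 105 mm away along its -x. Fixed. Origin at the centre of its underside on the board; its axes are parallel to the board's, x away from the robot, y left. Which of the two jars stands on the left changes.
- drum: Large black turned drum with a pale wood foot, 60 mm across, straight-sided up to 38 mm, 44 mm high, with a flat top 52 mm across, 90 g. Loose, round about its z axis; origin at the centre of its underside, z up.
- dome: Turquoise wooden dome, 48 mm across, straight-sided up to 38 mm, round on top, 60 mm high, 55 g. Loose, round about its z axis; origin at the centre of its underside, z up.
- cap: Yellow wooden cap, 44 mm across at the foot tapering to 40 mm at 36 mm height, flat on top, 40 mm high, 45 g. Loose, round about its z axis; origin at the centre of its underside, z up.
- thimble: Small black wooden thimble with a pale foot, 32 mm across at the foot tapering to 29 mm at 28 mm height, 32 mm high, 18 g. Loose, round about its z axis; origin at the centre of its underside, z up.
- finial: Small red wooden finial, 26 mm across, straight-sided up to 28 mm, pointed on top, 42 mm high, 16 g. Loose, round about its z axis; origin at the centre of its underside, z up.
- raw_dome: Unpainted pale wooden dome, same shape as the turquoise one (48 mm across, 60 mm high), standing among the pieces; a bystander to be left alone. Loose, round about its z axis; origin at the centre of its underside, z up.

How it is judged:
By the outcome, as a careful person would: the job done as asked, in the order asked, and still so for the second after the job is handed in, with the robot touching nothing.
It also fails if it takes over 128 s, if anything falls off the work surface, if the arm or the gripper's body presses on something with over 40 N, if the wrist force passes 120 N, or if a joint passes its speed limit or range.

## Working session

There is one attempt and no reset: what is moved stays moved. The work goes in short steps, Python scripts to look and compute and a shell command to move; the robot and the scene stay as the last step left them, time stands still between calls to the robot, and variables do not carry over. Pictures are saved under pics/ and viewed, at most 14 in all, crops included, and the job is handed in when it is done.

```bash
mkdir -p pics; cat > h.py <<'E'
import numpy as np, cv2
from cell import *
def world(name,cam,n=3):
    M=camera_model(cam);R=np.array(M["R"]);t=np.array(M["t"])
    return [(round(d["score"],2),np.round(R.T@(np.array(d["centre"])-t),4).tolist()) for d in spot_point(name,cam)[:n]]
def px2w(cam,u,v,z):
    M=camera_model(cam);R=np.array(M["R"]);t=np.array(M["t"])
    d=R.T@np.linalg.inv(M["mtx"])@np.array([u,v,1.]);c=-R.T@t
    return c+d*(z-c[2])/d[2]
E
python3 - <<'E'
from h import *
for c in("top","side"):
    cv2.imwrite(f"pics/{c}0.png",get_image(c))
    for n in "board yellow_jar blue_jar drum dome cap thimble finial raw_dome".split(): print(c,n,world(n,c,2))
s=state();print(s)
E
```

```text
top board [(0.98, [0.5924, 0.1714, 0.0016])]
top yellow_jar [(0.76, [0.6287, 0.0478, 0.0093])]
top blue_jar []
top drum [(0.75, [0.5619, -0.3936, 0.0014])]
top dome [(0.75, [0.5747, -0.1758, -0.0008])]
top cap [(0.77, [0.4501, -0.4047, -0.003])]
top thimble [(0.57, [0.5802, -0.2752, -0.0001])]
top finial [(0.67, [0.4519, -0.2799, 0.0005])]
top raw_dome [(0.65, [0.4311, -0.172, 0.0014])]
side board [(0.85, [0.5911, 0.1691, -0.0001])]
side yellow_jar []
side blue_jar [(0.89, [0.6613, 0.2834, 0.0062])]
side drum [(0.23, [0.5783, -0.2778, -0.0018])]
side dome [(0.94, [0.5775, -0.1777, 0.0007])]
side cap [(0.66, [0.4456, -0.4095, 0.0034])]
side thimble [(0.73, [0.5769, -0.2798, 0.0023])]
side finial [(0.71, [0.4488, -0.2817, -0.0017])]
side raw_dome [(0.7, [0.4296, -0.1723, 0.0008]), (0.51, [0.5771, -0.1758, 0.0022])]
{'time_s': 1.0, 'joint_pos': array([ 1.03422411e+00,  4.80049854e-02,  9.92160914e-02,  1.62197801e+00,
       -1.61965346e-06,  1.44302000e+00]), 'dq': array([-0.00014108, -0.00025202,  0.00128224, -0.00191039,  0.00047221,
       -0.00214568]), 'joint_efforts': array([-4.57778037e-05, -3.38658249e+01,  3.20165634e+01,  1.07755608e-03,
       -1.30023700e-04,  3.97639766e-06]), 'ee_pos': array([0.20869481, 0.48174684, 0.23131704]), 'orientation': array([2.02977671e-01, 9.79183366e-01, 1.36439933e-05, 5.56323328e-06]), 'contact_force': array([-0.78947293, -0.58210362, -0.5432186 ]), 'torque': array([0.02623311, 0.01756506, 0.02336355]), 'gripper_force': 0.0, 'finger_gap': 1.0039032448907077}
```

View pics/top0.png

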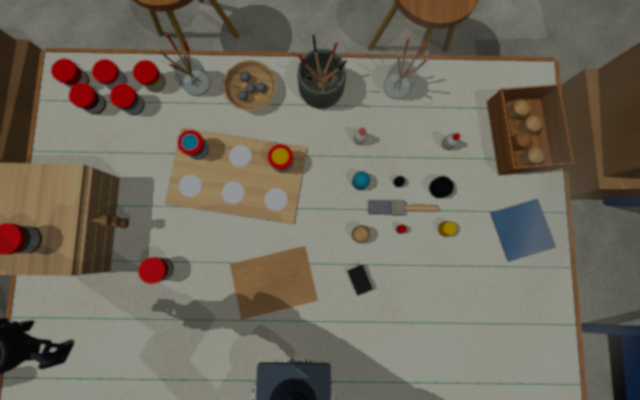

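View pics/side0.png

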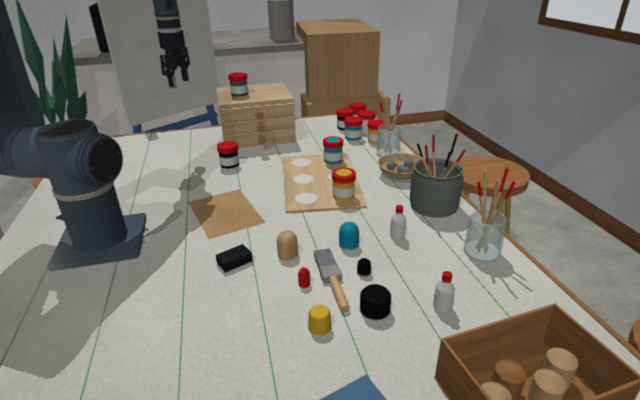

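The top view shows the board at about (237,175), with the blue jar left at (191,143) and the yellow jar right at (280,156). Spots are at (240,156), (190,186), (233,192) and (276,199). The pieces are on the right: dome (361,180), thimble (399,181), drum (441,187), raw dome (361,233), finial (401,229) and cap (449,228). A brush lies between the two rows. The side view agrees with this.

```bash
python3 - <<'E'
from h import *
im=get_image("top"); 
hsv=cv2.cvtColor(im,cv2.COLOR_BGR2HSV)
P=[]
for (u,v) in [(240,156),(190,186),(233,192),(276,199)]:
    c=im[v-16:v+17,u-16:u+17].astype(float); S=hsv[v-16:v+17,u-16:u+17,1].astype(float)
    cen=S[14:19,14:19].mean(); b=np.percentile(S,85); m=(S<(cen+b)/2).astype(np.uint8)
    n,l,st,ce=cv2.connectedComponentsWithStats(m); k=l[16,16]
    p=ce[k]+[u-16,v-16]; w=px2w("top",*p,.008); P.append(w[:2]); print(p,st[k],w,cen,b)
P=np.array(P); L=np.array([[.055,0],[-.05,.12],[-.05,0],[-.05,-.12]])
a=P-P.mean(0);b=L-L.mean(0);th=np.arctan2((b[:,0]*a[:,1]-b[:,1]*a[:,0]).sum(),(a*b).sum())
R=np.array([[np.cos(th),-np.sin(th)],[np.sin(th),np.cos(th)]]);o=P.mean(0)-R@L.mean(0)
print("yaw",th,"o",o,"fit",(R@L.T).T+o,"res",P-((R@L.T).T+o))
print("jars",R@[.055,.12]+o,R@[.055,-.12]+o)
M=camera_model("wrist");R=np.array(M["R"]);print(R,-R.T@np.array(M["t"]),M["mtx"])
M=camera_model("top");R=np.array(M["R"]);print(-R.T@np.array(M["t"]))
E
```

```text
[239.72704715 155.50372208] [  5   5  23  22 403] [0.64566128 0.1644629  0.008     ] 7.32 103.0
[189.81710214 185.25178147] [  5   4  23  23 421] [0.55918384 0.2982916  0.008     ] 8.96 101.0
[232.51627907 192.04883721] [  4   5  24  23 430] [0.54197895 0.17973784 0.008     ] 8.28 104.0
[275.51168224 198.94626168] [  4   5  24  23 428] [0.52456234 0.06073877 0.008     ] 8.28 104.0
yaw -0.14473455103323046 o [0.59134828 0.17238232] fit [[0.64577321 0.16444968]
 [0.55917864 0.29833911]
 [0.54187106 0.17959381]
 [0.52456349 0.0608485 ]] res [[-1.11933556e-04  1.32181760e-05]
 [ 5.20245332e-06 -4.75158264e-05]
 [ 1.07887213e-04  1.44028357e-04]
 [-1.15610991e-06 -1.09730706e-04]]
jars [0.66308078 0.28319499] [0.62846564 0.04570438]
[[ 3.97646764e-01  9.17538583e-01 -3.16158251e-05]
 [ 8.71587449e-01 -3.77721498e-01  3.12508862e-01]
 [ 2.86726996e-01 -1.24295694e-01 -9.49914844e-01]] [0.13508356 0.51322377 0.37486672] [[276.51678049   0.         323.935254  ]
 [  0.         276.51678049 200.45755052]
 [  0.           0.           1.        ]]
[ 0.38222646 -0.05009745  1.07222092]
```

```bash
python3 -m jog '[{"slide":[0.02,-0.055,0],"rotation":[0,0,0],"claw":1},{"slide":[0.02,-0.055,0],"rotation":[0,0,0],"claw":1},{"slide":[0.03,-0.05,0],"rotation":[0,0,0],"claw":1},{"slide":[0.03,-0.05,0],"rotation":[0,0,0],"claw":1},{"slide":[0.03,-0.05,0],"rotation":[0,0,0],"claw":1}]'
```

```text
time_s: 1.68
ee_pos: [0.3394, 0.2202, 0.2316]
orientation: [0.203, 0.979, 0.0, 0.001]
contact_force: [0.5, 0.5, -0.2]
finger_gap: 0.999
gripper_force: 0.0
```

```bash
cat >> h.py <<'E'
from scipy.optimize import least_squares
PROF={"drum":[(30,0),(30,38),(26,44)],"dome":[(24,0),(24,38),(22.5,46),(17,54),(9,59),(1,60)],
"cap":[(22,0),(20,36),(18,40)],"thimble":[(16,0),(14.5,28),(11,32)],"finial":[(13,0),(13,28),(1,42)]}
PROF["raw_dome"]=PROF["dome"]
A=np.linspace(0,2*np.pi,60,endpoint=False)
def hull(name,M,x,y,z0):
    P=np.concatenate([np.c_[x+r/1e3*np.cos(A),y+r/1e3*np.sin(A),0*A+z0+h/1e3] for r,h in PROF[name]])
    c=P@np.array(M["R"]).T+np.array(M["t"]);q=c@np.array(M["mtx"]).T
    return cv2.convexHull((q[:,:2]/q[:,2:]).astype(np.float32))
def cen(h):
    m=cv2.moments(h);return np.array([m["m10"]/m["m00"],m["m01"]/m["m00"]]),m["m00"]
def fit(name,cam,z0=0.,guess=None,img=True):
    """x,y from the silhouette centroid; returns score, xy, area ratio seen/model"""
    M=camera_model(cam)
    if img:get_image(cam)
    D=outline_of(name,cam);out=[]
    for d in D[:2]:
        r=np.array(d["region"]);v,u=np.nonzero(r)
        if len(u)<20:continue
        c=np.array([u.mean(),v.mean()]);g=px2w(cam,*c,z0+.02)[:2]
        s=least_squares(lambda p:cen(hull(name,M,*p,z0))[0]-c,g,diff_step=1e-3)
        out.append((round(d["score"],2),np.round(s.x,4).tolist(),round(len(u)/cen(hull(name,M,*s.x,z0))[1],2)))
    return out
def spots(o=(.5913,.1724),th=-.1447,cam="wrist"):
    """white spots in cam, near the expected positions"""
    im=get_image(cam);S=cv2.cvtColor(im,cv2.COLOR_BGR2HSV)[...,1].astype(float);M=camera_model(cam)
    R=np.array([[np.cos(th),-np.sin(th)],[np.sin(th),np.cos(th)]]);res={}
    for k,l in dict(centre=(.055,0),left=(-.05,.12),mid=(-.05,0),right=(-.05,-.12)).items():
        w=R@l+o;C=np.c_[w[0]+.037*np.cos(A),w[1]+.037*np.sin(A),0*A+.008]
        c=C@np.array(M["R"]).T+np.array(M["t"]);q=c@np.array(M["mtx"]).T;q=(q[:,:2]/q[:,2:])
        if (c[:,2]<0).any() or q.min()<0 or q[:,0].max()>639 or q[:,1].max()>399:continue
        m=np.zeros(S.shape,np.uint8);cv2.fillConvexPoly(m,q.round().astype(int),1)
        v,u=np.nonzero(m);s=S[v,u];t=(np.percentile(s,25)+np.percentile(s,95))/2;i=s<t
        W=np.array([px2w(cam,a,b,.008)[:2] for a,b in zip(u[i],v[i])])
        A_=W.max(0)-W.min(0);res[k]=(((W.max(0)+W.min(0))/2).round(4),A_.round(4),w.round(4))
    return res
E
python3 - <<'E'
from h import *
print(spots()); cv2.imwrite("pics/w1.png",get_image("wrist"))
for n in PROF: print(n,fit(n,"top"),fit(n,"side"))
E
```

```text
Traceback (most recent call last):
  File "h.py", line 43, in spots
    W=np.array([px2w(cam,a,b,.008)[:2] for a,b in zip(u[i],v[i])])
                ~~~~^^^^^^^^^^^^^^
  File "h.py", line 7, in px2w
    M=camera_model(cam);R=np.array(M["R"]);t=np.array(M["t"])
ValueError: time passes only in moves, steps and waits
```

```bash
sed -i 's/^def px2w(cam,u,v,z):/def px2w(cam,u,v,z,M=None):/; s/    M=camera_model(cam);R=np.array(M\["R"\]);t=np.array(M\["t"\])\r\?$/    M=M if "M" in dir() and M else camera_model(cam);R=np.array(M["R"]);t=np.array(M["t"])/; s/px2w(cam,a,b,.008)/px2w(cam,a,b,.008,M)/; s/px2w(cam,\*c,z0+.02)/px2w(cam,*c,z0+.02,M)/' h.py
python3 - <<'E'
from h import *
print(spots()); cv2.imwrite("pics/w1.png",get_image("wrist"))
for n in PROF: print(n,fit(n,"top"),fit(n,"side"))
E
```

```text
{'centre': (array([0.6469, 0.1633]), array([0.0728, 0.0712]), array([0.6457, 0.1645])), 'left': (array([0.5592, 0.2983]), array([0.0753, 0.0752]), array([0.5591, 0.2984])), 'mid': (array([0.5386, 0.1823]), array([0.0618, 0.0616]), array([0.5418, 0.1796])), 'right': (array([0.5211, 0.0635]), array([0.0617, 0.062 ]), array([0.5245, 0.0609]))}
drum [] [(0.56, [0.5639, -0.393], 0.96)]
dome [(0.59, [0.5782, -0.1722], 0.95)] [(0.93, [0.5784, -0.1746], 1.0)]
cap [(0.72, [0.4487, -0.4074], 0.9), (0.42, [0.579, -0.1723], 1.3)] [(0.56, [0.4507, -0.4097], 0.92)]
thimble [(0.64, [0.4502, -0.4074], 1.87), (0.57, [0.5779, -0.278], 1.01)] [(0.77, [0.5791, -0.2812], 1.01)]
finial [(0.38, [0.4501, -0.4074], 2.34)] [(0.77, [0.448, -0.2823], 1.05)]
raw_dome [(0.53, [0.4327, -0.1709], 1.09)] [(0.81, [0.4322, -0.1742], 0.96)]
```

View pics/w1.png

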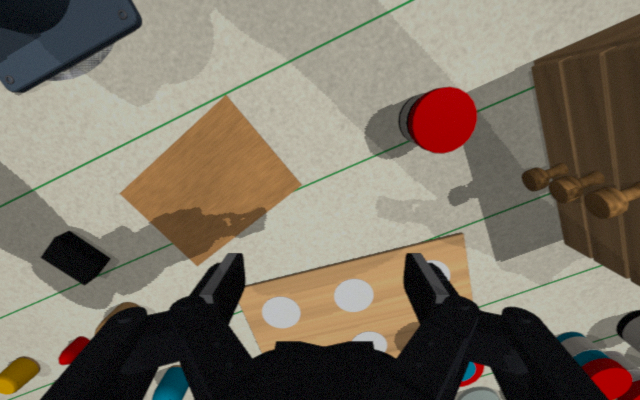

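The wrist picture shows the fingers at rows 250–340. The middle spot is at (353,295) and the right one at (281,312), with the board unobstructed there. The wrist and top cameras disagree by about 4 mm, so I'll check each placement relatively.

```bash
python3 -m jog '[{"slide":[0.019,-0.051,0],"rotation":[0,0,0.102],"claw":1},{"slide":[0.019,-0.051,0],"rotation":[0,0,0.102],"claw":1},{"slide":[0.019,-0.051,0],"rotation":[0,0,0.102],"claw":1},{"slide":[0.019,-0.051,0],"rotation":[0,0,0.102],"claw":1},{"slide":[0.019,-0.051,0],"rotation":[0,0,0],"claw":1},{"slide":[0.019,-0.051,0],"rotation":[0,0,0],"claw":1},{"slide":[0.018,-0.051,0],"rotation":[0,0,0],"claw":1},{"slide":[0.018,-0.051,0],"rotation":[0,0,0],"claw":1}]'
python3 -m jog '[{"slide":[0.018,-0.051,0],"rotation":[0,0,0],"claw":1},{"slide":[0.018,-0.051,0],"rotation":[0,0,0],"claw":1},{"slide":[0.018,-0.051,0],"rotation":[0,0,0],"claw":1},{"slide":[0.018,-0.051,0],"rotation":[0,0,0],"claw":1},{"slide":[0,0,0],"rotation":[0,0,0],"claw":1}]'
python3 - <<'E'
from h import *
get_image("wrist"); print(state()["joint_pos"].round(2),state()["orientation"].round(3))
for n in PROF: print(n,fit(n,"wrist",img=False),world(n,"wrist"))
cv2.imwrite("pics/w2.png",get_image("wrist"))
E
```

```text
time_s: 4.03
ee_pos: [0.4891, -0.1882, 0.2313]
orientation: [0.001, 1.0, 0.0, 0.0]
contact_force: [0.9, 0.8, 0.1]
finger_gap: 1.0
gripper_force: 0.0
time_s: 4.65
ee_pos: [0.5604, -0.394, 0.2256]
orientation: [0.002, 1.0, 0.002, -0.002]
contact_force: [-0.2, 0.4, -0.2]
finger_gap: 0.999
gripper_force: 0.0
[-0.71  0.5   0.64  1.71  0.   -0.71] [ 0.002  1.     0.002 -0.002]
drum [(0.61, [0.5629, -0.3916], 1.02)] [(0.57, [0.5604, -0.3949, 0.0065])]
dome [(0.61, [0.579, -0.1653], 1.03)] [(0.75, [0.5798, -0.1689, 0.0035])]
cap [(0.68, [0.4505, -0.4055], 1.05)] [(0.91, [0.4512, -0.4004, 0.0082])]
thimble [(0.73, [0.5814, -0.274], 1.0)] [(0.65, [0.5793, -0.2776, 0.0096])]
finial [(0.89, [0.4469, -0.2781], 1.06)] [(0.77, [0.449, -0.2819, 0.0075])]
raw_dome [(0.94, [0.4301, -0.1651], 1.05)] [(0.76, [0.4313, -0.1672, 0.0018])]
```

View pics/w2.png

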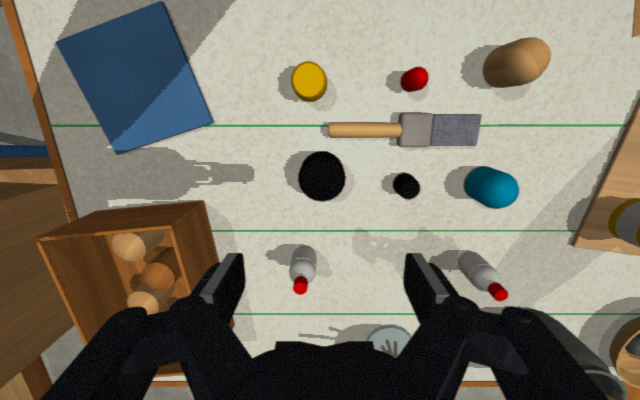

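The wrist view shows the drum at (322,176), centred between the fingers, with no obstacle in the finger footprint. The bottles at (302,270) are about 115 mm away. The silhouette fits agree to 2 mm.

```bash
python3 -m jog '[{"slide":[0.002,0.001,-0.05],"rotation":[0,0,0],"claw":1},{"slide":[0,0,-0.05],"rotation":[0,0,0],"claw":1},{"slide":[0,0,-0.05],"rotation":[0,0,0],"claw":1},{"slide":[0,0,-0.03],"rotation":[0,0,0],"claw":1},{"slide":[0,0,-0.02],"rotation":[0,0,0],"claw":1},{"slide":[0,0,0],"rotation":[0,0,0],"claw":1},{"slide":[0,0,0],"rotation":[0,0,0],"claw":1}]'
```

```text
time_s: 6.22
ee_pos: [0.5638, -0.3902, 0.0334]
orientation: [0.0, 1.0, -0.001, 0.001]
contact_force: [-0.2, 0.4, 0.4]
finger_gap: 1.003
gripper_force: 0.0
```

```bash
python3 -m jog '[{"slide":[0,-0.001,-0.015],"rotation":[0,0,0],"claw":1},{"slide":[0,0,-0.011],"rotation":[0,0,0],"claw":1},{"slide":[0,0,0],"rotation":[0,0,0],"claw":1},{"slide":[0,0,0],"rotation":[0,0,0],"claw":0.6},{"slide":[0,0,0],"rotation":[0,0,0],"claw":0.5},{"slide":[0,0,0],"rotation":[0,0,0],"claw":0.5},{"slide":[0,0,0],"rotation":[0,0,0],"claw":0.5},{"slide":[0,0,0],"rotation":[0,0,0],"claw":0.5}]' 40
```

```text
time_s: 7.22
ee_pos: [0.5632, -0.3907, 0.0061]
orientation: [0.0, 1.0, -0.0, 0.001]
contact_force: [-0.3, -0.1, 2.5]
finger_gap: 0.69
gripper_force: 43.3
```

```bash
python3 -m jog '[{"slide":[0,0,0.02],"rotation":[0,0,0],"claw":0.5},{"slide":[0,0,0.05],"rotation":[0,0,0],"claw":0.5},{"slide":[0,0,0.05],"rotation":[0,0,0],"claw":0.5},{"slide":[0,0.02,0.05],"rotation":[0,0,0],"claw":0.5},{"slide":[-0.005,0.05,0.05],"rotation":[0,0,0],"claw":0.5},{"slide":[-0.005,0.05,0],"rotation":[0,0,0],"claw":0.5},{"slide":[-0.005,0.05,0],"rotation":[0,0,0],"claw":0.5},{"slide":[-0.005,0.05,0],"rotation":[0,0,0],"claw":0.5}]'
python3 -m jog '[{"slide":[-0.006,0.05,0],"rotation":[0,0,0],"claw":0.5},{"slide":[-0.006,0.05,0],"rotation":[0,0,0],"claw":0.5},{"slide":[-0.006,0.05,0],"rotation":[0,0,0],"claw":0.5},{"slide":[-0.006,0.05,0],"rotation":[0,0,0],"claw":0.5},{"slide":[-0.006,0.05,0],"rotation":[0,0,0],"claw":0.5},{"slide":[-0.006,0.05,0],"rotation":[0,0,0],"claw":0.5},{"slide":[-0.006,0.05,0],"rotation":[0,0,0],"claw":0.5},{"slide":[0,0,0],"rotation":[0,0,0],"claw":0.5}]'
python3 - <<'E'
from h import *
print(spots()); cv2.imwrite("pics/w3.png",get_image("wrist"))
s=state();print(s["ee_pos"],fit("drum","wrist",z0=s["ee_pos"][2]-.006))
E
```

```text
time_s: 8.22
ee_pos: [0.5428, -0.1746, 0.2205]
orientation: [0.001, 1.0, -0.0, 0.0]
contact_force: [0.2, 0.5, -0.7]
finger_gap: 0.689
gripper_force: 43.4
time_s: 9.22
ee_pos: [0.5002, 0.177, 0.2202]
orientation: [-0.002, 1.0, 0.0, 0.0]
contact_force: [-0.4, -1.0, -0.9]
finger_gap: 0.693
gripper_force: 43.5
{'centre': (array([0.6458, 0.1646]), array([0.0729, 0.0742]), array([0.6457, 0.1645])), 'left': (array([0.5583, 0.295 ]), array([0.0605, 0.0615]), array([0.5591, 0.2984])), 'mid': (array([0.5415, 0.1796]), array([0.0732, 0.0748]), array([0.5418, 0.1796])), 'right': (array([0.5245, 0.0569]), array([0.06  , 0.0621]), array([0.5245, 0.0609]))}
[0.50101301 0.17402432 0.22000392] [(0.8, [0.5017, 0.1734], 0.99)]
```

View pics/w3.png

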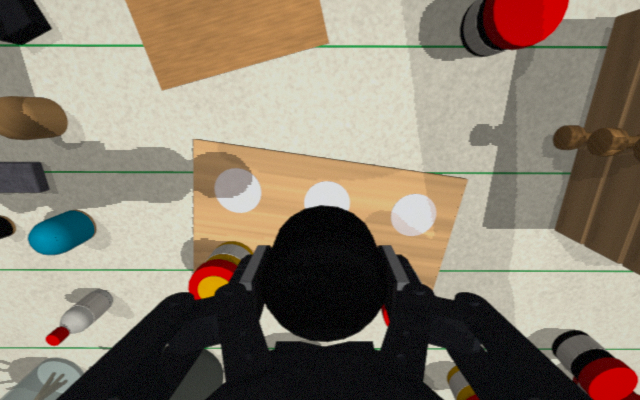

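The left spot is at (413,215) and the right one at (238,190). The drum is held straight at (325,273), but it hides the centre spot, so I'll place it using the top-view fit.

```bash
python3 -m jog '[{"slide":[0.04,-0.003,0],"rotation":[0,0,0],"claw":0.5},{"slide":[0.04,-0.003,-0.02],"rotation":[0,0,0],"claw":0.5},{"slide":[0.04,-0.003,-0.02],"rotation":[0,0,0],"claw":0.5},{"slide":[0.024,0,-0.03],"rotation":[0,0,0],"claw":0.5},{"slide":[0,0,-0.03],"rotation":[0,0,0],"claw":0.5},{"slide":[0,0,-0.03],"rotation":[0,0,0],"claw":0.5},{"slide":[0,0,-0.03],"rotation":[0,0,0],"claw":0.5},{"slide":[0,0,0],"rotation":[0,0,0],"claw":0.5}]'
python3 -m jog '[{"slide":[0,0,0],"rotation":[0,0,0],"claw":0.5},{"slide":[0,0,0],"rotation":[0,0,0],"claw":0.5}]'
```

```text
time_s: 10.42
ee_pos: [0.6426, 0.1625, 0.0555]
orientation: [0.002, 1.0, -0.001, -0.004]
contact_force: [-1.3, -0.8, -1.7]
finger_gap: 0.69
gripper_force: 43.5
time_s: 10.68
ee_pos: [0.6469, 0.1646, 0.062]
orientation: [0.001, 1.0, 0.0, 0.002]
contact_force: [-0.0, -0.5, -1.4]
finger_gap: 0.692
gripper_force: 43.5
```

```bash
python3 -m jog '[{"slide":[-0.001,0,-0.015],"rotation":[0,0,0],"claw":0.5},{"slide":[0,0,-0.015],"rotation":[0,0,0],"claw":0.5},{"slide":[0,0,-0.01],"rotation":[0,0,0],"claw":0.5},{"slide":[0,0,0],"rotation":[0,0,0],"claw":0.5},{"slide":[0,0,0],"rotation":[0,0,0],"claw":0.5},{"slide":[0,0,0],"rotation":[0,0,0],"claw":0.5}]'
```

```text
time_s: 11.42
ee_pos: [0.6449, 0.1649, 0.0202]
orientation: [0.0, 1.0, 0.0, 0.001]
contact_force: [0.0, 0.3, -0.6]
finger_gap: 0.692
gripper_force: 43.5
```

```bash
python3 -m jog '[{"slide":[0,0,-0.003],"rotation":[0,0,0],"claw":0.5},{"slide":[0,0,-0.002],"rotation":[0,0,0],"claw":0.5},{"slide":[0,0,0],"rotation":[0,0,0],"claw":0.5},{"slide":[0,0,0],"rotation":[0,0,0],"claw":0.5}]'
```

```text
time_s: 11.92
ee_pos: [0.6442, 0.1648, 0.0143]
orientation: [0.0, 1.0, -0.0, -0.0]
contact_force: [0.1, -0.1, -1.3]
finger_gap: 0.691
gripper_force: 43.5
```

```bash
python3 -m jog '[{"slide":[0,0,-0.001],"rotation":[0,0,0],"claw":0.5},{"slide":[0,0,0],"rotation":[0,0,0],"claw":0.72},{"slide":[0,0,0],"rotation":[0,0,0],"claw":0.8},{"slide":[0,0,0],"rotation":[0,0,0],"claw":1},{"slide":[0,0,0],"rotation":[0,0,0],"claw":1},{"slide":[0,0,0.03],"rotation":[0,0,0],"claw":1},{"slide":[0,0,0.05],"rotation":[0,0,0],"claw":1},{"slide":[0,0,0.05],"rotation":[0,0,0],"claw":1}]'
python3 -m jog '[{"slide":[-0.03,-0.03,0.05],"rotation":[0,0,0],"claw":1},{"slide":[-0.03,-0.05,0.03],"rotation":[0,0,0],"claw":1},{"slide":[-0.02,-0.05,0],"rotation":[0,0,0],"claw":1},{"slide":[0,0,0],"rotation":[0,0,0],"claw":1},{"slide":[0,0,0],"rotation":[0,0,0],"claw":1}]'
python3 - <<'E'
from h import *
print(fit("drum","side",.008),state()["ee_pos"]); I=get_image("side");cv2.imwrite("pics/s4.png",cv2.resize(I[100:230,250:400],None,fx=4,fy=4,interpolation=2))
im=get_image("wrist");cv2.imwrite("pics/w4.png",im);print(fit("drum","wrist",.008),spots())
E
```

```text
time_s: 12.92
ee_pos: [0.6438, 0.1647, 0.1442]
orientation: [0.0, 1.0, -0.0, -0.001]
contact_force: [1.2, 0.6, 0.7]
finger_gap: 1.005
gripper_force: 0.0
time_s: 13.55
ee_pos: [0.5672, 0.0387, 0.2195]
orientation: [0.001, 1.0, 0.0, 0.0]
contact_force: [-0.3, 1.4, -0.1]
finger_gap: 0.999
gripper_force: 0.0
[(0.61, [0.6467, 0.1932], 0.48)] [0.56732792 0.03949946 0.21917693]
[(0.73, [0.6428, 0.1649], 0.9), (0.42, [0.5745, -0.2662], 0.27)] {'centre': (array([0.6459, 0.1645]), array([0.0746, 0.075 ]), array([0.6457, 0.1645])), 'left': (array([0.5579, 0.298 ]), array([0.0618, 0.0622]), array([0.5591, 0.2984])), 'mid': (array([0.5405, 0.1789]), array([0.0612, 0.0629]), array([0.5418, 0.1796])), 'right': (array([0.5236, 0.0598]), array([0.0606, 0.0619]), array([0.5245, 0.0609]))}
```

View pics/w4.png

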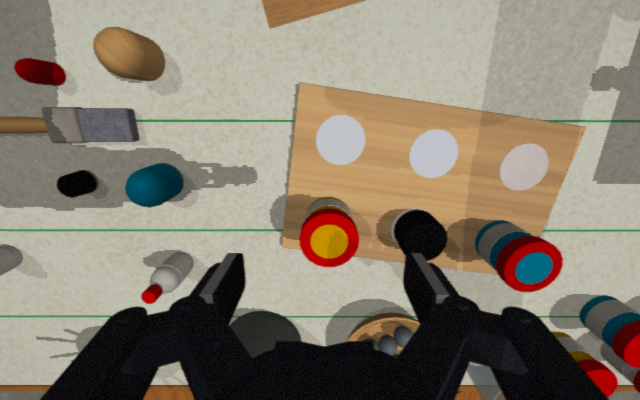

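The drum stands on its spot at (418,235), just clear of both jars. The three front spots at (341,140), (433,154) and (524,167) agree with the top view to about 1 mm. The dome is next.

```bash
python3 -m jog '[{"slide":[0.003,-0.053,0],"rotation":[0,0,0],"claw":1},{"slide":[0.003,-0.053,0],"rotation":[0,0,0],"claw":1},{"slide":[0.003,-0.053,0],"rotation":[0,0,0],"claw":1},{"slide":[0.002,-0.054,-0.02],"rotation":[0,0,0],"claw":1},{"slide":[0,0,-0.02],"rotation":[0,0,0],"claw":1},{"slide":[0,0,0],"rotation":[0,0,0],"claw":1},{"slide":[0,0,0],"rotation":[0,0,0],"claw":1}]'
python3 - <<'E'
from h import *
for n in("dome","thimble"):print(fit(n,"wrist"))
print(state()["ee_pos"])
E
```

```text
time_s: 14.78
ee_pos: [0.5785, -0.1738, 0.1803]
orientation: [-0.0, 1.0, -0.0, 0.0]
contact_force: [-0.0, 0.1, -0.5]
finger_gap: 1.001
gripper_force: 0.0
[(0.78, [0.5772, -0.1734], 0.98)]
[(0.66, [0.5783, -0.2809], 0.95)]
[ 0.57886228 -0.17389329  0.18106029]
```

```bash
python3 -m jog '[{"slide":[-0.001,0,-0.05],"rotation":[0,0,0],"claw":1},{"slide":[0,0,-0.05],"rotation":[0,0,0],"claw":1},{"slide":[0,0,-0.04],"rotation":[0,0,0],"claw":1},{"slide":[0,0,-0.02],"rotation":[0,0,0],"claw":1},{"slide":[0,0,-0.012],"rotation":[0,0,0],"claw":1},{"slide":[0,0,0],"rotation":[0,0,0],"claw":1},{"slide":[0,0,0],"rotation":[0,0,0],"claw":0.7},{"slide":[0,0,0],"rotation":[0,0,0],"claw":0.6}]'
python3 -m jog '[{"slide":[0,0,0],"rotation":[0,0,0],"claw":0.4},{"slide":[0,0,0],"rotation":[0,0,0],"claw":0.4},{"slide":[0,0,0],"rotation":[0,0,0],"claw":0.4},{"slide":[0,0,0],"rotation":[0,0,0],"claw":0.4}]' 35
```

```text
time_s: 15.98
ee_pos: [0.5783, -0.1749, 0.0093]
orientation: [0.0, 1.0, -0.001, 0.001]
contact_force: [-0.2, 1.2, -0.5]
finger_gap: 0.613
gripper_force: 0.2
time_s: 16.48
ee_pos: [0.5785, -0.175, 0.0095]
orientation: [0.0, 1.0, -0.001, 0.002]
contact_force: [-0.3, -0.0, 6.1]
finger_gap: 0.554
gripper_force: 36.4
```

```bash
python3 -m jog '[{"slide":[0,0,0.02],"rotation":[0,0,0],"claw":0.4},{"slide":[0,0,0.05],"rotation":[0,0,0],"claw":0.4},{"slide":[0,0.01,0.05],"rotation":[0,0,0],"claw":0.4},{"slide":[0,0.05,0.03],"rotation":[0,0,0],"claw":0.4},{"slide":[-0.005,0.05,0],"rotation":[0,0,0],"claw":0.4},{"slide":[-0.005,0.05,0],"rotation":[0,0,0],"claw":0.4},{"slide":[-0.005,0.05,0],"rotation":[0,0,0],"claw":0.4},{"slide":[-0.005,0.05,0],"rotation":[0,0,0],"claw":0.4}]'
python3 -m jog '[{"slide":[0,0.05,0],"rotation":[0,0,0],"claw":0.4},{"slide":[0,0.05,0],"rotation":[0,0,0],"claw":0.4},{"slide":[0,0.05,0],"rotation":[0,0,0],"claw":0.4},{"slide":[0,0.05,-0.01],"rotation":[0,0,0],"claw":0.4},{"slide":[0,0.013,-0.03],"rotation":[0,0,0],"claw":0.4},{"slide":[0,0,-0.03],"rotation":[0,0,0],"claw":0.4},{"slide":[0,0,-0.03],"rotation":[0,0,0],"claw":0.4},{"slide":[0,0,0],"rotation":[0,0,0],"claw":0.4}]'
python3 -m jog '[{"slide":[0,0,0],"rotation":[0,0,0],"claw":0.4},{"slide":[0,0,0],"rotation":[0,0,0],"claw":0.4}]'
```

```text
time_s: 17.48
ee_pos: [0.5564, 0.087, 0.157]
orientation: [0.001, 1.0, -0.0, -0.0]
contact_force: [0.6, -0.2, -0.2]
finger_gap: 0.548
gripper_force: 36.2
time_s: 18.48
ee_pos: [0.5538, 0.2973, 0.0532]
orientation: [0.0, 1.0, -0.002, -0.004]
contact_force: [0.3, -0.1, 0.4]
finger_gap: 0.55
gripper_force: 36.2
time_s: 18.73
ee_pos: [0.5585, 0.299, 0.0599]
orientation: [0.001, 1.0, 0.001, 0.002]
contact_force: [-0.3, 1.0, 0.2]
finger_gap: 0.553
gripper_force: 36.2
```

```bash
python3 -m jog '[{"slide":[0,-0.001,-0.015],"rotation":[0,0,0],"claw":0.4},{"slide":[0,0,-0.015],"rotation":[0,0,0],"claw":0.4},{"slide":[0,0,-0.008],"rotation":[0,0,0],"claw":0.4},{"slide":[0,0,-0.003],"rotation":[0,0,0],"claw":0.4},{"slide":[0,0,0],"rotation":[0,0,0],"claw":0.4},{"slide":[0,0,0],"rotation":[0,0,0],"claw":0.4}]'
```

```text
time_s: 19.48
ee_pos: [0.557, 0.2974, 0.0174]
orientation: [0.0, 1.0, -0.0, 0.0]
contact_force: [-1.8, -0.7, 4.7]
finger_gap: 0.55
gripper_force: 36.9
```

```bash
python3 -m jog '[{"slide":[0.001,0,0],"rotation":[0,0,0],"claw":0.58},{"slide":[0,0,0],"rotation":[0,0,0],"claw":0.7},{"slide":[0,0,0],"rotation":[0,0,0],"claw":0.9},{"slide":[0,0,0],"rotation":[0,0,0],"claw":1},{"slide":[0,0,0.03],"rotation":[0,0,0],"claw":1},{"slide":[0,0,0.05],"rotation":[0,0,0],"claw":1},{"slide":[0,-0.03,0.05],"rotation":[0,0,0],"claw":1},{"slide":[-0.01,-0.05,0.05],"rotation":[0,0,0],"claw":1}]'
python3 -m jog '[{"slide":[-0.01,-0.06,0.02],"rotation":[0,0,0],"claw":1},{"slide":[-0.01,-0.05,0],"rotation":[0,0,0],"claw":1},{"slide":[0,-0.03,0],"rotation":[0,0,0],"claw":1},{"slide":[0,0,0],"rotation":[0,0,0],"claw":1},{"slide":[0,0,0],"rotation":[0,0,0],"claw":1}]'
python3 - <<'E'
from h import *
im=get_image("wrist");cv2.imwrite("pics/w5.png",im)
print(state()["ee_pos"],fit("dome","wrist",.008),fit("dome","side",.008),fit("drum","wrist",.008),fit("drum","side",.008),spots())
E
```

```text
time_s: 20.48
ee_pos: [0.5499, 0.2239, 0.1924]
orientation: [-0.001, 1.0, 0.0, 0.001]
contact_force: [0.6, -0.2, 0.4]
finger_gap: 1.007
gripper_force: 0.0
time_s: 21.1
ee_pos: [0.5296, 0.0857, 0.2099]
orientation: [0.0, 1.0, 0.0, -0.0]
contact_force: [-0.3, -0.5, -0.4]
finger_gap: 0.998
gripper_force: 0.0
[0.52958815 0.08603969 0.20982058] [(0.87, [0.5564, 0.2979], 0.97)] [(0.62, [0.5553, 0.2912], 0.95)] [(0.92, [0.6449, 0.1631], 0.93)] [(0.5, [0.6455, 0.1928], 0.52)] {'centre': (array([0.6456, 0.1647]), array([0.0746, 0.0749]), array([0.6457, 0.1645])), 'left': (array([0.5595, 0.2965]), array([0.0742, 0.0717]), array([0.5591, 0.2984])), 'mid': (array([0.5415, 0.1788]), array([0.0613, 0.0615]), array([0.5418, 0.1796])), 'right': (array([0.5237, 0.0591]), array([0.0607, 0.0623]), array([0.5245, 0.0609]))}
```

View pics/w5.png

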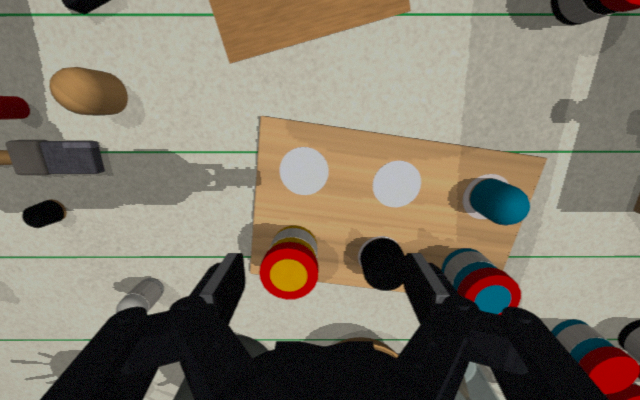

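The dome stands on the left spot at (500,202), within about 2 mm, and the drum is undisturbed at (381,263). The cap is next.

```bash
python3 -m jog '[{"slide":[-0.008,-0.049,0],"rotation":[0,0,0],"claw":1},{"slide":[-0.008,-0.049,0],"rotation":[0,0,0],"claw":1},{"slide":[-0.008,-0.049,0],"rotation":[0,0,0],"claw":1},{"slide":[-0.008,-0.049,0],"rotation":[0,0,0],"claw":1},{"slide":[-0.008,-0.049,0],"rotation":[0,0,0],"claw":1},{"slide":[-0.008,-0.049,0],"rotation":[0,0,0],"claw":1},{"slide":[-0.008,-0.049,0],"rotation":[0,0,0],"claw":1},{"slide":[-0.008,-0.049,0],"rotation":[0,0,0],"claw":1}]'
python3 -m jog '[{"slide":[-0.008,-0.049,-0.02],"rotation":[0,0,0],"claw":1},{"slide":[-0.008,-0.049,-0.02],"rotation":[0,0,0],"claw":1},{"slide":[0,0,0],"rotation":[0,0,0],"claw":1},{"slide":[0,0,0],"rotation":[0,0,0],"claw":1}]'
python3 - <<'E'
from h import *
for n in("cap","finial"):print(fit(n,"wrist"))
print(state()["ee_pos"])
E
```

```text
time_s: 22.6
ee_pos: [0.4652, -0.3084, 0.21]
orientation: [0.0, 1.0, -0.0, 0.0]
contact_force: [0.8, -0.5, -0.0]
finger_gap: 1.0
gripper_force: 0.0
time_s: 23.1
ee_pos: [0.4495, -0.4044, 0.1698]
orientation: [0.001, 1.0, 0.001, -0.0]
contact_force: [-0.6, -0.3, -0.4]
finger_gap: 1.003
gripper_force: 0.0
[(0.97, [0.45, -0.4086], 0.97)]
[(0.79, [0.4471, -0.2829], 0.99)]
[ 0.45047151 -0.4039536   0.17118688]
```

```bash
python3 -m jog '[{"slide":[0,-0.004,-0.05],"rotation":[0,0,0],"claw":1},{"slide":[0,0,-0.05],"rotation":[0,0,0],"claw":1},{"slide":[0,0,-0.035],"rotation":[0,0,0],"claw":1},{"slide":[0,0,-0.02],"rotation":[0,0,0],"claw":1},{"slide":[0,0,-0.011],"rotation":[0,0,0],"claw":1},{"slide":[0,0,0],"rotation":[0,0,0],"claw":1},{"slide":[0,0,0],"rotation":[0,0,0],"claw":0.7},{"slide":[0,0,0],"rotation":[0,0,0],"claw":0.55}]'
python3 -m jog '[{"slide":[0,0,0],"rotation":[0,0,0],"claw":0.3},{"slide":[0,0,0],"rotation":[0,0,0],"claw":0.3},{"slide":[0,0,0],"rotation":[0,0,0],"claw":0.3},{"slide":[0,0,0],"rotation":[0,0,0],"claw":0.3}]' 35
```

```text
time_s: 24.3
ee_pos: [0.4505, -0.4096, 0.0056]
orientation: [0.0, 1.0, -0.001, 0.001]
contact_force: [-0.0, -0.1, -0.4]
finger_gap: 0.61
gripper_force: 0.0
time_s: 24.8
ee_pos: [0.4505, -0.4098, 0.0056]
orientation: [0.0, 1.0, -0.001, 0.001]
contact_force: [0.9, -0.1, 5.4]
finger_gap: 0.484
gripper_force: 36.0
```

```bash
python3 -m jog '[{"slide":[0,0,0.02],"rotation":[0,0,0],"claw":0.3},{"slide":[0,0,0.05],"rotation":[0,0,0],"claw":0.3},{"slide":[0,0.01,0.05],"rotation":[0,0,0],"claw":0.3},{"slide":[0.0,0.05,0.03],"rotation":[0,0,0],"claw":0.3},{"slide":[0.01,0.05,0],"rotation":[0,0,0],"claw":0.3},{"slide":[0.01,0.05,0],"rotation":[0,0,0],"claw":0.3},{"slide":[0.01,0.05,0],"rotation":[0,0,0],"claw":0.3},{"slide":[0.01,0.05,0],"rotation":[0,0,0],"claw":0.3}]'
python3 -m jog '[{"slide":[0.01,0.05,0],"rotation":[0,0,0],"claw":0.3},{"slide":[0.01,0.05,0],"rotation":[0,0,0],"claw":0.3},{"slide":[0.01,0.05,0],"rotation":[0,0,0],"claw":0.3},{"slide":[0.003,0.05,-0.01],"rotation":[0,0,0],"claw":0.3},{"slide":[0,0.01,-0.03],"rotation":[0,0,0],"claw":0.3},{"slide":[0,0,-0.03],"rotation":[0,0,0],"claw":0.3},{"slide":[0,0,-0.03],"rotation":[0,0,0],"claw":0.3},{"slide":[0,0,0],"rotation":[0,0,0],"claw":0.3}]'
python3 -m jog '[{"slide":[0,0,0],"rotation":[0,0,0],"claw":0.3},{"slide":[0,0,0],"rotation":[0,0,0],"claw":0.3}]'
```

```text
time_s: 25.8
ee_pos: [0.4893, -0.1471, 0.1533]
orientation: [0.001, 1.0, 0.0, -0.0]
contact_force: [0.9, -0.4, -1.1]
finger_gap: 0.483
gripper_force: 35.6
time_s: 26.8
ee_pos: [0.5191, 0.0613, 0.0503]
orientation: [0.0, 1.0, 0.0, -0.004]
contact_force: [-0.5, -0.1, -0.7]
finger_gap: 0.484
gripper_force: 35.6
time_s: 27.05
ee_pos: [0.524, 0.0611, 0.0558]
orientation: [0.001, 1.0, -0.0, 0.002]
contact_force: [0.7, 1.1, -0.3]
finger_gap: 0.483
gripper_force: 35.6
```

```bash
python3 -m jog '[{"slide":[0.001,-0.001,-0.015],"rotation":[0,0,0],"claw":0.3},{"slide":[0,0,-0.015],"rotation":[0,0,0],"claw":0.3},{"slide":[0,0,-0.009],"rotation":[0,0,0],"claw":0.3},{"slide":[0,0,-0.002],"rotation":[0,0,0],"claw":0.3},{"slide":[0,0,0],"rotation":[0,0,0],"claw":0.3},{"slide":[0,0,0],"rotation":[0,0,0],"claw":0.3}]'
```

```text
time_s: 27.8
ee_pos: [0.5234, 0.0603, 0.0134]
orientation: [0.0, 1.0, 0.0, -0.0]
contact_force: [-2.3, 0.5, 5.0]
finger_gap: 0.481
gripper_force: 37.1
```

```bash
python3 -m jog '[{"slide":[0,0,0],"rotation":[0,0,0],"claw":0.52},{"slide":[0,0,0],"rotation":[0,0,0],"claw":0.7},{"slide":[0,0,0],"rotation":[0,0,0],"claw":0.9},{"slide":[0,0,0],"rotation":[0,0,0],"claw":1},{"slide":[0,0,0.03],"rotation":[0,0,0],"claw":1},{"slide":[0,0,0.05],"rotation":[0,0,0],"claw":1},{"slide":[0,-0.03,0.05],"rotation":[0,0,0],"claw":1},{"slide":[0,-0.05,0.05],"rotation":[0,0,0],"claw":1}]'
python3 -m jog '[{"slide":[0,0,0.02],"rotation":[0,0,0],"claw":1},{"slide":[0,0,0],"rotation":[0,0,0],"claw":1},{"slide":[0,0,0],"rotation":[0,0,0],"claw":1}]'
python3 - <<'E'
from h import *
print(fit("cap","wrist",.008),fit("dome","wrist",.008),fit("cap","side",.008),spots(),state()["ee_pos"])
E
```

```text
time_s: 28.8
ee_pos: [0.5239, -0.0139, 0.1892]
orientation: [-0.001, 1.0, -0.0, 0.001]
contact_force: [0.6, 0.2, -0.2]
finger_gap: 0.999
gripper_force: 0.0
time_s: 29.18
ee_pos: [0.523, -0.0136, 0.2057]
orientation: [0.0, 1.0, 0.0, -0.001]
contact_force: [0.9, -0.6, -0.4]
finger_gap: 1.0
gripper_force: 0.0
[(0.74, [0.4307, -0.1732], 1.29), (0.69, [0.5233, 0.0598], 0.96)] [(0.63, [0.5562, 0.2985], 0.97)] [(0.71, [0.5227, 0.057], 0.92)] {'centre': (array([0.6456, 0.1648]), array([0.0732, 0.0754]), array([0.6457, 0.1645])), 'left': (array([0.5592, 0.2966]), array([0.073 , 0.0714]), array([0.5591, 0.2984])), 'mid': (array([0.5419, 0.1792]), array([0.0615, 0.0622]), array([0.5418, 0.1796])), 'right': (array([0.5244, 0.061 ]), array([0.0739, 0.0741]), array([0.5245, 0.0609]))} [ 0.52318973 -0.01360412  0.20630565]
```

```bash
python3 -m jog '[{"slide":[0.01,-0.044,0],"rotation":[0,0,0],"claw":1},{"slide":[0.01,-0.044,0],"rotation":[0,0,0],"claw":1},{"slide":[0.01,-0.044,0],"rotation":[0,0,0],"claw":1},{"slide":[0.01,-0.044,0],"rotation":[0,0,0],"claw":1},{"slide":[0.01,-0.044,-0.02],"rotation":[0,0,0],"claw":1},{"slide":[0.006,-0.046,-0.02],"rotation":[0,0,0],"claw":1},{"slide":[0,0,0],"rotation":[0,0,0],"claw":1},{"slide":[0,0,0],"rotation":[0,0,0],"claw":1}]'
python3 - <<'E'
from h import *
for n in("thimble","finial"):print(fit(n,"wrist"))
print(state()["ee_pos"])
E
```

```text
time_s: 30.52
ee_pos: [0.5794, -0.2795, 0.1667]
orientation: [0.001, 1.0, 0.001, -0.0]
contact_force: [-0.2, 0.6, 0.2]
finger_gap: 1.002
gripper_force: 0.0
[(0.87, [0.5785, -0.2808], 0.97)]
[(0.67, [0.4464, -0.2841], 0.98)]
[ 0.58017579 -0.27893426  0.16844164]
```

```bash
python3 -m jog '[{"slide":[-0.001,-0.001,-0.05],"rotation":[0,0,0],"claw":1},{"slide":[0,0,-0.05],"rotation":[0,0,0],"claw":1},{"slide":[0,0,-0.035],"rotation":[0,0,0],"claw":1},{"slide":[0,0,-0.02],"rotation":[0,0,0],"claw":1},{"slide":[0,0,-0.008],"rotation":[0,0,0],"claw":1},{"slide":[0,0,0],"rotation":[0,0,0],"claw":0.8},{"slide":[0,0,0],"rotation":[0,0,0],"claw":0.6},{"slide":[0,0,0],"rotation":[0,0,0],"claw":0.45}]'
```

```text
time_s: 31.72
ee_pos: [0.5797, -0.2817, 0.0059]
orientation: [0.0, 1.0, -0.001, 0.001]
contact_force: [0.2, -0.8, -0.1]
finger_gap: 0.454
gripper_force: 0.0
```

```bash
python3 -m jog '[{"slide":[-0.001,0,-0.002],"rotation":[0,0,0],"claw":0.45},{"slide":[0,0,0],"rotation":[0,0,0],"claw":0.4},{"slide":[0,0,0],"rotation":[0,0,0],"claw":0.2},{"slide":[0,0,0],"rotation":[0,0,0],"claw":0.2},{"slide":[0,0,0],"rotation":[0,0,0],"claw":0.2},{"slide":[0,0,0],"rotation":[0,0,0],"claw":0.2}]' 30
```

```text
time_s: 32.48
ee_pos: [0.5777, -0.2811, 0.0023]
orientation: [0.0, 1.0, -0.0, 0.0]
contact_force: [-0.4, -0.5, 2.2]
finger_gap: 0.352
gripper_force: 29.8
```

```bash
python3 -m jog '[{"slide":[0,0,0.02],"rotation":[0,0,0],"claw":0.2},{"slide":[0,0,0.05],"rotation":[0,0,0],"claw":0.2},{"slide":[0,0.01,0.05],"rotation":[0,0,0],"claw":0.2},{"slide":[0,0.05,0.03],"rotation":[0,0,0],"claw":0.2},{"slide":[-0.006,0.05,0],"rotation":[0,0,0],"claw":0.2},{"slide":[-0.006,0.05,0],"rotation":[0,0,0],"claw":0.2},{"slide":[-0.006,0.05,0],"rotation":[0,0,0],"claw":0.2},{"slide":[-0.006,0.05,0],"rotation":[0,0,0],"claw":0.2}]'
python3 -m jog '[{"slide":[-0.006,0.05,0],"rotation":[0,0,0],"claw":0.2},{"slide":[-0.006,0.05,0],"rotation":[0,0,0],"claw":0.2},{"slide":[0,0.05,0],"rotation":[0,0,0],"claw":0.2},{"slide":[0,0.05,-0.01],"rotation":[0,0,0],"claw":0.2},{"slide":[0,0,-0.03],"rotation":[0,0,0],"claw":0.2},{"slide":[0,0,-0.03],"rotation":[0,0,0],"claw":0.2},{"slide":[0,0,-0.03],"rotation":[0,0,0],"claw":0.2},{"slide":[0,0,0],"rotation":[0,0,0],"claw":0.2}]'
python3 -m jog '[{"slide":[0,0,0],"rotation":[0,0,0],"claw":0.2},{"slide":[0,0,0],"rotation":[0,0,0],"claw":0.2}]'
```

```text
time_s: 33.48
ee_pos: [0.5535, -0.0194, 0.1537]
orientation: [0.0, 1.0, -0.0, 0.001]
contact_force: [0.7, -0.4, -0.0]
finger_gap: 0.348
gripper_force: 29.8
time_s: 34.48
ee_pos: [0.5391, 0.1787, 0.0501]
orientation: [0.0, 1.0, -0.001, -0.003]
contact_force: [-0.0, -0.1, 0.4]
finger_gap: 0.352
gripper_force: 29.8
time_s: 34.72
ee_pos: [0.5432, 0.1793, 0.0546]
orientation: [0.0, 1.0, 0.0, 0.002]
contact_force: [0.4, -0.1, -0.1]
finger_gap: 0.353
gripper_force: 29.8
```

```bash
python3 -m jog '[{"slide":[0,0,-0.015],"rotation":[0,0,0],"claw":0.2},{"slide":[0,0,-0.015],"rotation":[0,0,0],"claw":0.2},{"slide":[0,0,-0.009],"rotation":[0,0,0],"claw":0.2},{"slide":[0,0,-0.003],"rotation":[0,0,0],"claw":0.2},{"slide":[0,0,0],"rotation":[0,0,0],"claw":0.2},{"slide":[0,0,0],"rotation":[0,0,0],"claw":0.2}]'
```

```text
time_s: 35.48
ee_pos: [0.5415, 0.179, 0.0102]
orientation: [0.0, 1.0, -0.0, -0.0]
contact_force: [-1.7, -0.3, 3.3]
finger_gap: 0.348
gripper_force: 30.4
```

```bash
python3 -m jog '[{"slide":[0,0,0],"rotation":[0,0,0],"claw":0.4},{"slide":[0,0,0],"rotation":[0,0,0],"claw":0.6},{"slide":[0,0,0],"rotation":[0,0,0],"claw":0.9},{"slide":[0,0,0],"rotation":[0,0,0],"claw":1},{"slide":[0,0,0.03],"rotation":[0,0,0],"claw":1},{"slide":[0,0,0.05],"rotation":[0,0,0],"claw":1},{"slide":[0,-0.03,0.05],"rotation":[0,0,0],"claw":1},{"slide":[0,-0.05,0.05],"rotation":[0,0,0],"claw":1}]'
python3 -m jog '[{"slide":[0,0,0.02],"rotation":[0,0,0],"claw":1},{"slide":[0,0,0],"rotation":[0,0,0],"claw":1},{"slide":[0,0,0],"rotation":[0,0,0],"claw":1}]'
python3 - <<'E'
from h import *
im=get_image("wrist");cv2.imwrite("pics/w6.png",im)
for n in("cap","dome","thimble","drum"):print(n,fit(n,"wrist",.008))
print(state()["ee_pos"])
E
```

```text
time_s: 36.48
ee_pos: [0.5419, 0.105, 0.1864]
orientation: [-0.001, 1.0, 0.0, 0.001]
contact_force: [1.8, -0.6, -1.0]
finger_gap: 0.998
gripper_force: 0.0
time_s: 36.85
ee_pos: [0.541, 0.1051, 0.2029]
orientation: [0.0, 1.0, -0.0, -0.001]
contact_force: [0.3, -0.1, 0.3]
finger_gap: 1.003
gripper_force: 0.0
cap [(0.76, [0.5232, 0.0595], 1.03), (0.61, [0.4523, -0.2449], 0.01)]
dome [(0.64, [0.5566, 0.2983], 0.98)]
thimble [(0.61, [0.5428, 0.1788], 0.88)]
drum [(0.56, [0.6454, 0.1645], 0.95), (0.45, [0.4316, -0.1707], 0.75)]
[0.54142165 0.10499749 0.20392513]
```

View pics/w6.png

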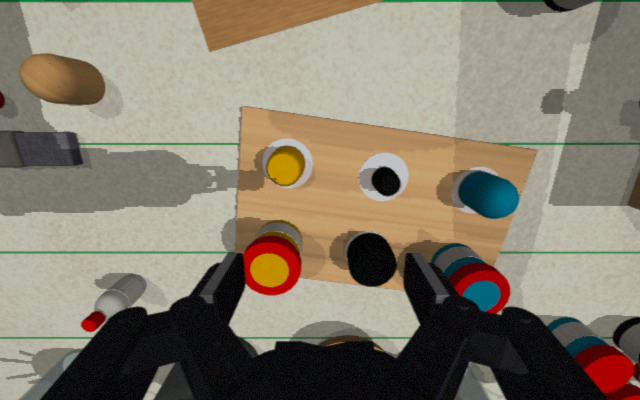

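The wrist view shows all four pieces upright on their spots: cap (286,165), thimble (386,181), dome (488,194) and drum (371,259). The finial is next.

```bash
python3 -m jog '[{"slide":[-0.012,-0.049,0],"rotation":[0,0,0],"claw":1},{"slide":[-0.012,-0.049,0],"rotation":[0,0,0],"claw":1},{"slide":[-0.012,-0.049,0],"rotation":[0,0,0],"claw":1},{"slide":[-0.012,-0.049,0],"rotation":[0,0,0],"claw":1},{"slide":[-0.012,-0.049,0],"rotation":[0,0,0],"claw":1},{"slide":[-0.012,-0.049,0],"rotation":[0,0,0],"claw":1},{"slide":[-0.012,-0.049,-0.02],"rotation":[0,0,0],"claw":1},{"slide":[-0.01,-0.046,-0.02],"rotation":[0,0,0],"claw":1}]'
python3 -m jog '[{"slide":[0,0,0],"rotation":[0,0,0],"claw":1},{"slide":[0,0,0],"rotation":[0,0,0],"claw":1},{"slide":[0,0,0],"rotation":[0,0,0],"claw":1}]'
python3 - <<'E'
from h import *
for n in("finial","raw_dome"):print(fit(n,"wrist"))
print(state()["ee_pos"])
E
```

```text
time_s: 38.3
ee_pos: [0.4473, -0.2861, 0.1644]
orientation: [0.001, 1.0, -0.001, 0.001]
contact_force: [-0.2, 0.1, 0.0]
finger_gap: 1.0
gripper_force: 0.0
time_s: 38.67
ee_pos: [0.4484, -0.2833, 0.1653]
orientation: [-0.0, 1.0, -0.0, 0.001]
contact_force: [0.7, 0.2, -0.1]
finger_gap: 0.999
gripper_force: 0.0
[(0.6, [0.4468, -0.2839], 0.89)]
[(0.89, [0.4309, -0.1723], 1.02)]
[ 0.44822331 -0.28348355  0.16499289]
```

```bash
python3 -m jog '[{"slide":[-0.0015,0,-0.05],"rotation":[0,0,0],"claw":1},{"slide":[0,0,-0.05],"rotation":[0,0,0],"claw":1},{"slide":[0,0,-0.035],"rotation":[0,0,0],"claw":1},{"slide":[0,0,-0.02],"rotation":[0,0,0],"claw":0.8},{"slide":[0,0,-0.005],"rotation":[0,0,0],"claw":0.6},{"slide":[0,0,0],"rotation":[0,0,0],"claw":0.45},{"slide":[0,0,0],"rotation":[0,0,0],"claw":0.4},{"slide":[0,0,0],"rotation":[0,0,0],"claw":0.36}]'
python3 -m jog '[{"slide":[0,0,0],"rotation":[0,0,0],"claw":0.15},{"slide":[0,0,0],"rotation":[0,0,0],"claw":0.15},{"slide":[0,0,0],"rotation":[0,0,0],"claw":0.15},{"slide":[0,0,0],"rotation":[0,0,0],"claw":0.15}]' 30
```

```text
time_s: 39.88
ee_pos: [0.447, -0.2849, 0.0057]
orientation: [0.0, 1.0, -0.001, 0.001]
contact_force: [-0.7, 0.2, 0.1]
finger_gap: 0.36
gripper_force: 0.0
time_s: 40.38
ee_pos: [0.447, -0.2849, 0.0056]
orientation: [0.0, 1.0, -0.001, 0.001]
contact_force: [0.4, -0.1, 5.2]
finger_gap: 0.291
gripper_force: 29.9
```

```bash
python3 -m jog '[{"slide":[0,0,0.02],"rotation":[0,0,0],"claw":0.15},{"slide":[0,0,0.05],"rotation":[0,0,0],"claw":0.15},{"slide":[0.005,0.01,0.05],"rotation":[0,0,0],"claw":0.15},{"slide":[0.017,0.045,0.04],"rotation":[0,0,0],"claw":0.15},{"slide":[0.02,0.045,0],"rotation":[0,0,0],"claw":0.15},{"slide":[0.02,0.045,0],"rotation":[0,0,0],"claw":0.15},{"slide":[0.02,0.045,0],"rotation":[0,0,0],"claw":0.15},{"slide":[0.02,0.045,0],"rotation":[0,0,0],"claw":0.15}]'
python3 -m jog '[{"slide":[0.02,0.045,0],"rotation":[0,0,0],"claw":0.15},{"slide":[0.02,0.045,0],"rotation":[0,0,0],"claw":0.15},{"slide":[0.02,0.045,0],"rotation":[0,0,0],"claw":0.15},{"slide":[0.02,0.045,0],"rotation":[0,0,0],"claw":0.15},{"slide":[0.016,0.034,0],"rotation":[0,0,0],"claw":0.15},{"slide":[0,0,-0.03],"rotation":[0,0,0],"claw":0.15},{"slide":[0,0,-0.03],"rotation":[0,0,0],"claw":0.15},{"slide":[0,0,0],"rotation":[0,0,0],"claw":0.15}]'
python3 -m jog '[{"slide":[0,0,0],"rotation":[0,0,0],"claw":0.15},{"slide":[0,0,0],"rotation":[0,0,0],"claw":0.15}]'
```

```text
time_s: 41.38
ee_pos: [0.5482, -0.0477, 0.1636]
orientation: [0.0, 1.0, 0.0, -0.0]
contact_force: [0.6, 0.3, -1.0]
finger_gap: 0.289
gripper_force: 29.6
time_s: 42.38
ee_pos: [0.6409, 0.1645, 0.0995]
orientation: [0.0, 1.0, -0.001, -0.004]
contact_force: [0.1, 0.9, 0.2]
finger_gap: 0.29
gripper_force: 29.6
time_s: 42.62
ee_pos: [0.6453, 0.1647, 0.1065]
orientation: [0.001, 1.0, 0.0, 0.002]
contact_force: [-0.8, -0.0, -0.2]
finger_gap: 0.294
gripper_force: 29.6
```

```bash
python3 -m jog '[{"slide":[0.001,0,-0.015],"rotation":[0,0,0],"claw":0.15},{"slide":[0,0,-0.015],"rotation":[0,0,0],"claw":0.15},{"slide":[0,0,-0.01],"rotation":[0,0,0],"claw":0.15},{"slide":[0,0,-0.003],"rotation":[0,0,0],"claw":0.15},{"slide":[0,0,0],"rotation":[0,0,0],"claw":0.15},{"slide":[0,0,0],"rotation":[0,0,0],"claw":0.15}]'
```

```text
time_s: 43.38
ee_pos: [0.6455, 0.1649, 0.0619]
orientation: [0.0, 1.0, 0.0, 0.001]
contact_force: [-0.2, 0.1, -0.5]
finger_gap: 0.292
gripper_force: 29.6
```

```bash
python3 - <<'E'
from h import *
z=state()["ee_pos"];im=get_image("side");cv2.imwrite("pics/s7.png",cv2.resize(im[80:220,250:410],None,fx=4,fy=4,interpolation=2))
print(z,fit("finial","side",z[2]-.0056))
E
```

```text
[0.6455451  0.16491149 0.06194747] []
```

View pics/s7.png

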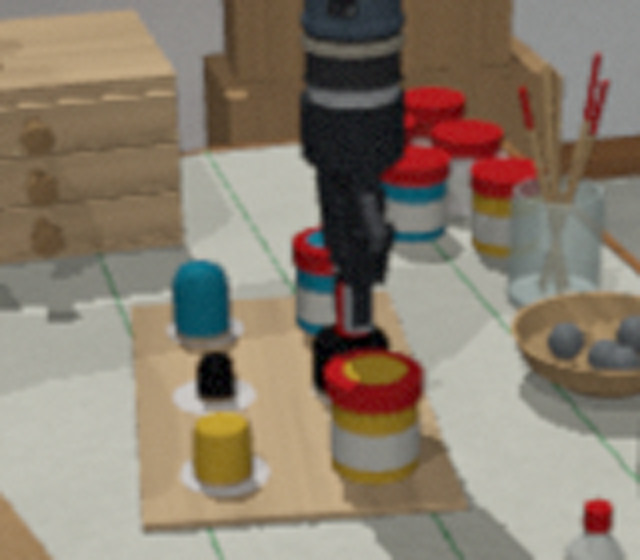

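The side crop shows the finial between the fingers at (350,305), just above the drum's top at (350,340). All the other pieces stand on their spots. I'll lower about 4 mm and release.

```bash
python3 -m jog '[{"slide":[0,0,-0.002],"rotation":[0,0,0],"claw":0.15},{"slide":[0,0,-0.0015],"rotation":[0,0,0],"claw":0.15},{"slide":[0,0,0],"rotation":[0,0,0],"claw":0.15},{"slide":[0,0,0],"rotation":[0,0,0],"claw":0.15}]'
```

```text
time_s: 44.02
ee_pos: [0.6451, 0.1648, 0.0577]
orientation: [0.0, 1.0, -0.0, -0.0]
contact_force: [0.8, -0.4, 0.5]
finger_gap: 0.294
gripper_force: 29.6
```

```bash
python3 -m jog '[{"slide":[0,0,-0.001],"rotation":[0,0,0],"claw":0.15},{"slide":[0,0,0],"rotation":[0,0,0],"claw":0.15},{"slide":[0,0,0],"rotation":[0,0,0],"claw":0.15}]'
```

```text
time_s: 44.4
ee_pos: [0.6452, 0.1648, 0.0577]
orientation: [0.0, 1.0, 0.0, 0.0]
contact_force: [-2.1, -0.1, 4.8]
finger_gap: 0.293
gripper_force: 30.0
```

```bash
python3 -m jog '[{"slide":[0,0,0],"rotation":[0,0,0],"claw":0.33},{"slide":[0,0,0],"rotation":[0,0,0],"claw":0.45},{"slide":[0,0,0],"rotation":[0,0,0],"claw":0.7},{"slide":[0,0,0],"rotation":[0,0,0],"claw":0.9},{"slide":[0,0,0.03],"rotation":[0,0,0],"claw":1},{"slide":[0,0,0.05],"rotation":[0,0,0],"claw":1},{"slide":[0,-0.02,0.05],"rotation":[0,0,0],"claw":1},{"slide":[-0.04,-0.04,0.02],"rotation":[0,0,0],"claw":1}]'
python3 -m jog '[{"slide":[-0.04,-0.04,0.01],"rotation":[0,0,0],"claw":1},{"slide":[-0.04,-0.04,0],"rotation":[0,0,0],"claw":1},{"slide":[0,0,0],"rotation":[0,0,0],"claw":1},{"slide":[0,0,0],"rotation":[0,0,0],"claw":1}]'
python3 - <<'E'
from h import *
im=get_image("wrist");cv2.imwrite("pics/w8.png",im)
for n in("cap","dome","thimble","drum","raw_dome"):print(n,fit(n,"wrist",.008*(n!="raw_dome")))
print(fit("finial","wrist",.052),fit("finial","side",.052),state()["ee_pos"])
im=get_image("side");cv2.imwrite("pics/s8.png",cv2.resize(im[120:220,250:410],None,fx=4,fy=4,interpolation=2))
E
```

```text
time_s: 45.4
ee_pos: [0.6086, 0.105, 0.2097]
orientation: [-0.0, 1.0, 0.0, 0.004]
contact_force: [-1.1, -1.1, 0.9]
finger_gap: 0.999
gripper_force: 0.0
time_s: 45.9
ee_pos: [0.5255, 0.0249, 0.217]
orientation: [0.001, 1.0, 0.0, 0.001]
contact_force: [-0.6, -0.6, -0.5]
finger_gap: 1.001
gripper_force: 0.0
cap [(0.87, [0.5231, 0.0594], 0.94), (0.28, [0.4305, -0.1729], 1.32)]
dome [(0.85, [0.5563, 0.2984], 0.96)]
thimble [(0.78, [0.5428, 0.1787], 0.97)]
drum [(0.69, [0.6304, 0.1691], 0.41)]
raw_dome [(0.94, [0.4305, -0.1738], 1.01), (0.49, [0.6334, 0.1701], 0.61)]
[] [] [0.52505112 0.02481407 0.21675204]
```

View pics/w8.png

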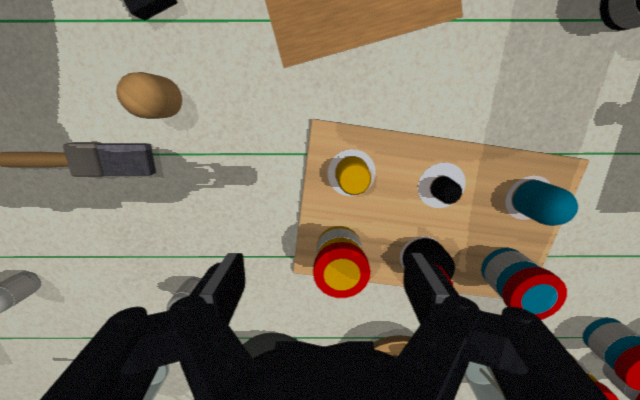

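View pics/s8.png

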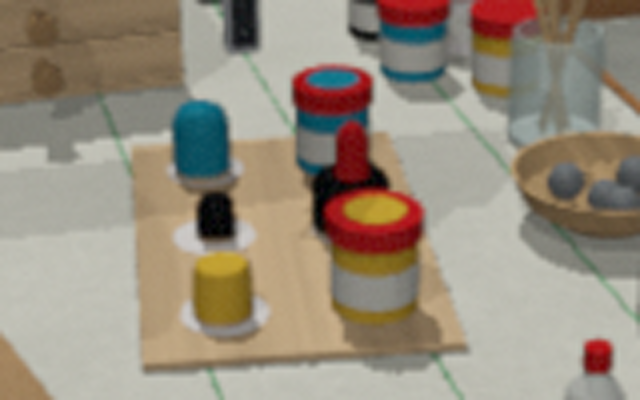

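The finial stands upright in the middle of the drum at (352,150) in the side crop. The cap, thimble and dome are centred with white rims showing, the raw dome is untouched, and the gripper is clear.

```bash
python3 -c "from cell import hand_in; print(hand_in())"
```

```text
the job is handed in; nothing more can be done
None
```

I handed the job in at about 46 s. The drum, dome, cap and thimble stand upright on their spots, within about 3 mm by my measurements, and the finial stands on the drum's top. The unpainted dome was left where it was and the gripper is open and clear.

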